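# Close up the slide cabinet

## Task

Close up the slide cabinet at the end of the day: push both of its open drawers fully home, flush with the front, and push the raised lid on top right down shut, with the fingertips only. Ease them shut in any order rather than slamming them, do not pull any of them further open, and leave the bottle, the jar and the slide mailer standing where they are.

Things in the scene. Friction and masses are not known exactly. Their poses are not given: they have to be found in the camera images.
- cabinet: Low white and grey slide cabinet, fixed, 160 deep (x) x 310 wide (y) x 100 mm high without lid. Origin: centre of its underside, on the bench. Own +x points from the front (drawer) face, at x = -80 mm, to the back, away from the robot; +y to the left seen from the robot. Two drawers side by side; above them an open-topped tray of slides (floor 78, rim 100 mm high) that the lid covers.
- drawer_left (a joint): Opening of the left (+y) drawer in m: 0 = home, flush with the cabinet's front; grows as it comes out along own -x (stop at 0.1). Starts 30 to 70 mm out. About 2 N of friction; stays where it is left. Front panel 139 mm wide, 14 to 70 mm above the bench, centred 75.5 mm to +y of the cabinet's middle.
- drawer_right (a joint): Opening of the right (-y) drawer in m: the same as the left one, centred 75.5 mm to the right (-y).
- drawer_left_pull (a point): Middle of the front edge of the left drawer's pull, 63 mm above the bench: a horizontal steel bar lip 90 mm wide (y), 10 mm high (58 to 68 mm above the bench), standing 14 mm proud of the drawer front. It moves with the drawer; x points from the drawer front into the cabinet, like the cabinet's own x.
- drawer_right_pull (a point): The same point on the right drawer's pull.
- lid (a joint): Angle of the lid in rad: 0 = shut, lying flat on the rim; grows as its front edge swings up and back (stop at 1.5). It starts 0.6 to 1.0 rad open. Stiff hinge: the lid stays at any angle, and takes about 2 to 5 N at the front part to push down.
- lid_hinge (a point): Middle of the lid's hinge line, at the cabinet's back: own x = +77 mm, 100 mm above the bench; the line runs along own y. The lid is a flat grey plate, 157 mm from hinge to front edge, 310 mm wide, 6 mm thick; its underside passes through the hinge line. A ridge 10 x 80 mm, 8 mm high, runs across its upper face, centred 140 mm from the hinge.
- lid_edge (a point): Middle of the lid's free front edge, at its upper (outer) face; moves with the lid. With the lid shut it is 106 mm above the bench, over the cabinet's front face.
- reagent_bottle: White plastic bottle, 56 mm across, 130 mm tall, loose, standing beside the cabinet; leave alone. Origin: centre of its underside.
- stain_jar: Amber glass jar with black cap, 52 mm across, 75 mm tall, loose, standing beside the cabinet; leave alone. Origin: centre of its underside.
- slide_mailer: White plastic slide mailer box with grey cap, 30 x 50 x 85 mm tall, loose, standing beside the cabinet; leave alone. Origin: centre of its underside.

How it is judged:
By the outcome, as a careful person would: the job done as asked, in the order asked, and still so for the second after the job is handed in, with the robot touching nothing.
It also fails if it takes over 53 s, if anything falls off the work surface, if the arm or the gripper's body presses on something with over 40 N, if the wrist force passes 120 N, or if a joint passes its speed limit or range.

## Robot

A 6-joint arm with a two-finger parallel gripper is mounted at the origin on the work surface. World frame = base frame: x ahead of the robot, y to its left, z up, the work surface at z = 0. Lengths are in m, angles in rad, forces in N, time in s.
With the tool pointing down it reaches from about 0.4 to 0.925 m from the base axis. Payload 3.4 kg.
Tool frame: the origin (TCP) lies at the very end of the fingers, on their centre line; the grasp point (between the pads) lies 19 mm behind it; z points along the fingers, y is the line along which they close (so a half turn about z gives the same grasp; the last joint's range is limited). The gripper opens to 85 mm and grips with 20 to 120 N. Pads are 22 mm wide; open, the fingers measure 114 mm over their backs; the gripper's body (76 mm by 85 mm) begins 54 mm behind the grasp point. The pads swing forward as they close: fully open they stand 13 mm farther back than shut.
Start: joints at [1.194, 0.307, 1.506, -0, 1.328, -0.073], TCP at [0.172, 0.549, 0.231] pointing down, gripper open.
Joint ranges: [-3.12, 3.12], [-1.05, 2.28], [0.14, 2.33], [-1.42, 4.57], [0.1, 2.73], [-2.68, 2.68]. Speed limits (rad/s): [2.57, 2.57, 3.14, 3.14, 3.14, 3.14].

## Interface

Orientations are given as a unit quaternion [w, x, y, z].
In Python, from plant import manip, vision, job_done gives the robot as it stands.
- The arm moves only by the tool send_rows, never from a script. Its arguments are lists of equal length, an entry for each row: "xyz": the shift along the tool's x, y, z each as a share of 5 cm, from -1 to 1, a list of three; "rot": the turn, a rotation vector about the tool's x, y, z each as a share of 5 degrees, from -1 to 1, a list of three. In form: {"xyz": [[x, y, z], ...], "rot": [[ax, ay, az], ...]}. A call has 1 to 5 rows; each row shifts and turns the commanded pose from where the row before left it, along the tool's axes as they then stand; what a row does not reach is not made up. A row lasts 1/10 s, in which the tool goes at most 50 mm and 8.59 degrees, less where a joint would pass 70% of its speed; a pose out of reach is approached as far as the arm can. A call with a number of a shift or a turn outside -1 to 1 is refused whole. A call with a gripper value outside its range is refused whole. "grip" is the opening, from 0 (shut) to 1 (fully open), set as the call begins (left out, the last holds). The fingers move at their own pace and stop on an object; the grip force is fixed at half the most. Time passes only in rows, so rows that do not move let the fingers close. It gives the time, the measured TCP pose, the force, the opening and the grip force at its end, in the units of the state.
- manip.get_state(): the state, without advancing time (a new reading comes with each control period).
- vision.camera(name): name is "scene" or "top" or "wrist"; returns a dict with "pixels" (400x640x3 uint8, red, green, blue), "K" (3x3 intrinsics, pixels), "extrinsics" (4x4, takes a point from world to camera coordinates). Camera axes: x right, y up, looking along -z (the intrinsics and any distortion apply to the point x, -y, -z); pixel columns grow to the right and rows downward; lengths in m; the calibration is good to about 2 mm. A picture is of the moment at which its call begins. There is no depth.
- job_done(): hands the job in; it is judged then, once.
The state is a dict: "time": time; "q": joint angles; "qd": joint speeds; "joint_torque": joint torques, N m; "tcp_pos": TCP position; "eef_rot": TCP orientation; "wrist_force": force on the tool from outside, world axes, zero at the start; "wrist_torque": the same for the moment, N m; "opening": finger opening in m; "grip_force": force on a finger pad.
Only numpy, scipy, OpenCV 4.12 (cv2) and the standard library are available. Lean on these libraries where they do the work, as an engineer would, in place of code of your own. Each camera call takes 0.05 s, during which the arm holds its last target. There are 200 camera calls.

## Working session

There is one attempt and no reset: what is moved stays moved. The work goes in short steps, Python scripts to look and compute and a tool call to move; the robot and the scene stay as the last step left them, time stands still between calls to the robot, and variables do not carry over. Pictures are saved under pics/ and viewed, at most 10 in all, crops included, and the job is handed in when it is done.

Besides the shell and the picture viewer there is one more tool, called after "Request:" as name(argument=value, ...) on one line, values as JSON. send_rows: Moves the arm, as the interface text tells. Its arguments: {"type":"object","properties":{"xyz":{"type":"array"},"rot":{"type":"array"},"grip":{"type":"number"}},"required":["xyz","rot"]}

```bash
mkdir -p pics
python3 - <<'E'
from plant import manip, vision
import cv2,numpy as np
for n in("scene","top"):
    c=vision.camera(n); cv2.imwrite(f"pics/{n}0.png",c["pixels"][:,:,::-1]); np.savez(f"pics/{n}0.npz",**c)
    print(n,c["K"].round(1).tolist(),c["extrinsics"].round(3).tolist(),[k for k in c])
s=manip.get_state();print(s)
E
```

```text
scene [[396.0, 0.0, 327.8], [0.0, 396.0, 196.2], [0.0, 0.0, 1.0]] [[1.0, -0.012, -0.009, -0.616], [0.015, 0.887, 0.462, -0.053], [0.003, -0.462, 0.887, -0.92], [0.0, 0.0, 0.0, 1.0]] ['pixels', 'K', 'extrinsics']
top [[432.4, 0.0, 317.6], [0.0, 432.4, 198.7], [0.0, 0.0, 1.0]] [[0.045, -0.999, -0.002, 0.001], [0.975, 0.043, 0.216, -0.638], [-0.216, -0.012, 0.976, -0.853], [0.0, 0.0, 0.0, 1.0]] ['pixels', 'K', 'extrinsics']
{'time': 0.1, 'q': array([ 1.19350823e+00,  3.07496514e-01,  1.50752043e+00, -3.42031044e-07,
        1.32840859e+00, -7.34657665e-02]), 'qd': array([ 7.84126582e-05,  6.03288436e-04, -2.61879235e-03, -1.31935334e-03,
       -2.43753506e-03, -7.14522944e-04]), 'joint_torque': array([ 6.95281324e-04, -4.58528960e+01, -2.52609551e+01,  2.17957736e-04,
        5.52962054e-03,  1.61867524e-05]), 'tcp_pos': array([0.17179961, 0.54808892, 0.23048254]), 'eef_rot': array([-2.04638277e-04,  1.51327459e-01,  9.88483262e-01, -8.93299179e-04]), 'wrist_force': array([-0.20293454, -0.44998217, -0.04928192]), 'wrist_torque': array([ 0.02417381, -0.00959195,  0.00085316]), 'grip_force': 0.0, 'opening': 0.0851918681853675}
```

View pics/scene0.png

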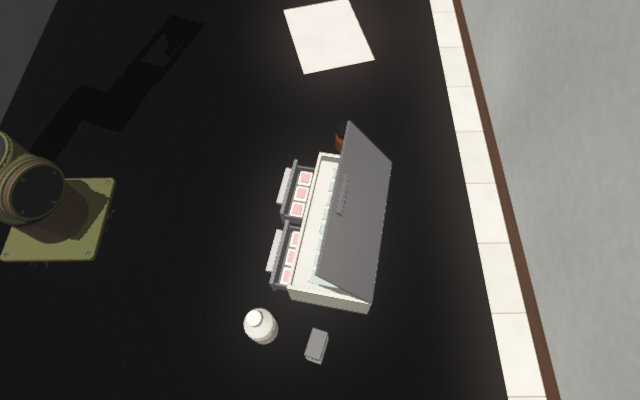

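View pics/top0.png

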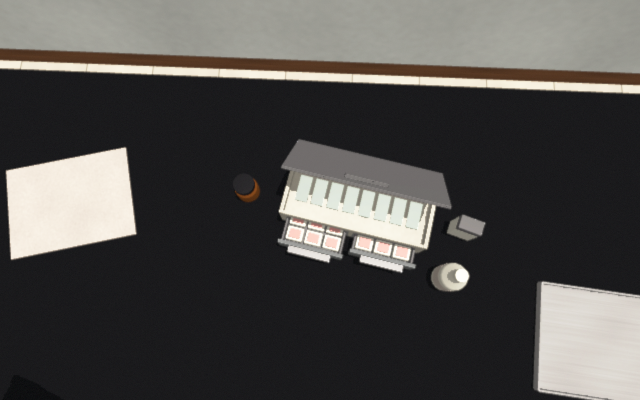

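Scene view: the pulls are at about (285,187) and (275,250), the lid is a raised grey plate, the bottle is at (261,326), the mailer at (317,345) and the jar at (341,137). Top view: the pulls are at (309,254) and (382,265), and the lid's front edge runs from about (283,168) to (449,205). I'll enlarge both for precise corners.

Run:
```python
import cv2
a=cv2.imread("pics/top0.png")[130:300,225:495]; b=cv2.imread("pics/scene0.png")[110:370,235:405]
cv2.imwrite("pics/topc.png",cv2.resize(a,None,fx=2.9,fy=2.9,interpolation=2)); cv2.imwrite("pics/scec.png",cv2.resize(b,None,fx=2.3,fy=2.3,interpolation=2))
import numpy as np
for n,(r0,r1,c0,c1) in dict(top=(244,275,280,420),scene=(160,280,262,298)).items():
    im=cv2.imread(f"pics/{n}0.png");h=cv2.cvtColor(im,cv2.COLOR_BGR2HSV)
    m=((h[...,2]>110)&(h[...,1]<40)).astype('uint8');k=np.zeros_like(m);k[r0:r1,c0:c1]=1;m*=k
    N,l,s,ce=cv2.connectedComponentsWithStats(m)
    for i in range(1,N):
        if s[i,4]>40: 
            print(n,s[i],ce[i].round(1)); print(cv2.boxPoints(cv2.minAreaRect(np.argwhere(l==i)[:,::-1].astype('f4'))).round(1).tolist())
```

```text
top [287 244  56  19 694] [315.6 250.7]
[[287.0, 262.0], [287.0, 244.0], [342.0, 244.0], [342.0, 262.0]]
top [ 350  244   70   29 1044] [383.9 256.7]
[[347.6000061035156, 258.6000061035156], [353.8999938964844, 233.1999969482422], [419.1000061035156, 249.5], [412.79998779296875, 274.8999938964844]]
top [403 244  17   5  47] [413.4 245.2]
[[403.0, 244.0], [419.0, 244.0], [419.0, 248.0], [403.0, 248.0]]
scene [276 160  21  54 419] [285.3 186.3]
[[273.1000061035156, 210.89999389648438], [287.1000061035156, 157.6999969482422], [296.79998779296875, 160.1999969482422], [282.79998779296875, 213.5]]
scene [285 177  13  41 190] [293.2 202. ]
[[285.0, 177.0], [297.0, 177.0], [297.0, 217.0], [285.0, 217.0]]
scene [265 219  24  61 541] [276.2 249.8]
[[262.8999938964844, 277.1000061035156], [278.70001220703125, 217.10000610351562], [289.20001220703125, 219.89999389648438], [273.3999938964844, 279.8999938964844]]
scene [279 231  19  49 512] [290.3 259.4]
[[279.0, 231.0], [297.0, 231.0], [297.0, 279.0], [279.0, 279.0]]
```

View pics/topc.png

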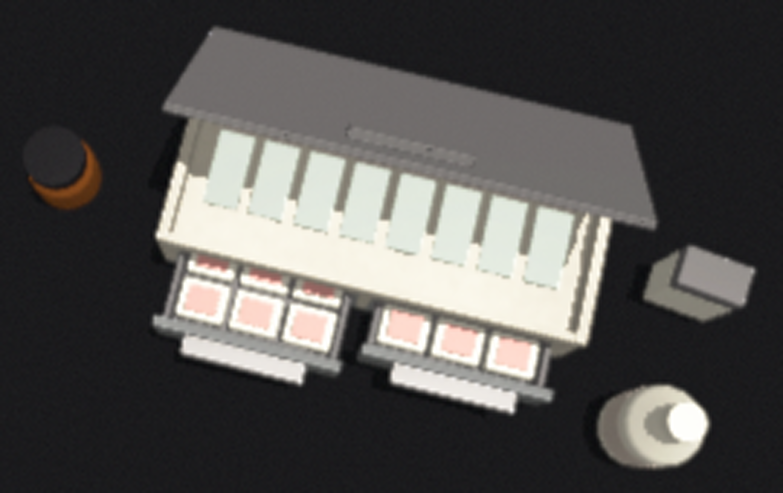

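View pics/scec.png

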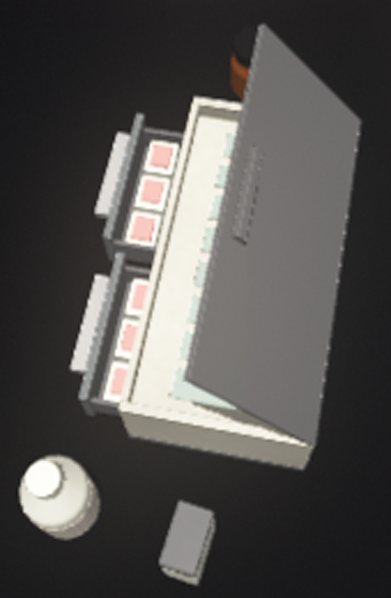

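The top crop gives the pulls' front edges as (180,353)-(302,384) and (391,383)-(514,412), the cabinet's front rim as (158,238)-(583,350), and the lid's front corners as (163,107) and (655,224). The scene crop shows the same features, so I'll cast rays through both.

```bash
cat > h.py <<'E'
import numpy as np
def load(n): return np.load(f"pics/{n}.npz")
def ray(c,u,v):
    E=c["extrinsics"];K=c["K"];d=np.linalg.inv(K)@[u,v,1];d=d*[1,-1,-1];R=E[:3,:3]
    return -R.T@E[:3,3],R.T@d
def plane(c,u,v,z):
    o,d=ray(c,u,v);return o+d*(z-o[2])/d[2]
def tri(r):
    A=0;b=0
    for o,d in r:
        d=d/np.linalg.norm(d);P=np.eye(3)-np.outer(d,d);A=A+P;b=b+P@o
    x=np.linalg.solve(A,b);return x,[np.linalg.norm((np.eye(3)-np.outer(d,d)/(d@d))@(x-o)) for o,d in r]
def proj(c,p):
    q=c["extrinsics"][:3,:3]@p+c["extrinsics"][:3,3];q=q*[1,-1,-1];q=c["K"]@q;return q[:2]/q[2]
E
python3 - <<'E'
from h import *
np.set_printoptions(precision=4,suppress=True)
T=load("top0");S=load("scene0")
t=lambda p:((p[0]+.5)/2.9-.5+225,(p[1]+.5)/2.9-.5+130); s=lambda p:((p[0]+.5)/2.3-.5+235,(p[1]+.5)/2.3-.5+110)
P=dict(pL_l=((180,353),(116,132),.068),pL_r=((302,384),(96,212),.068),pR_l=((391,383),(92,275),.068),pR_r=((514,412),(72,370),.068),
 rimL=((158,238),(194,98),.1),rimR=((583,350),(121,405),.1),lidL=((163,107),(262,25),None),lidR=((655,224),(186,380),None),hL=((213,28),(360,121),.1),hR=((631,126),(312,444),.1))
for k,(a,b,z) in P.items():
    print(k,*( [plane(T,*t(a),z),plane(S,*s(b),z)] if z else []),*tri([ray(T,*t(a)),ray(S,*s(b))]))
for n,a,b,z in (("jar",(55,155),(243,45),.075),("bottle",(687,421),(45,478),.13),("mailer",(718,275),(187,537),.085)):
    print(n,plane(T,*t(a),z),plane(S,*s(b),z))
E
```

```text
pL_l [0.523  0.0883 0.068 ] [0.5208 0.0899 0.068 ] [0.5219 0.0877 0.0721] [np.float64(0.0007008483312277638), np.float64(0.0007008483312276359)]
pL_r [ 0.5048 -0.0002  0.068 ] [0.5053 0.0017 0.068 ] [0.5051 0.0001 0.0707] [np.float64(0.0005947562365476986), np.float64(0.0005947562365476792)]
pR_l [ 0.5083 -0.0637  0.068 ] [ 0.5047 -0.0624  0.068 ] [ 0.5067 -0.0638  0.0726] [np.float64(0.0013899446068983581), np.float64(0.001389944606898327)]
pR_r [ 0.4918 -0.1515  0.068 ] [ 0.4919 -0.1511  0.068 ] [ 0.4919 -0.1513  0.0686] [np.float64(0.00014247897204306364), np.float64(0.00014247897204306667)]
rimL [0.6002 0.1062 0.1   ] [0.5988 0.1072 0.1   ] [0.5993 0.1057 0.1026] [np.float64(0.0004959728654551883), np.float64(0.0004959728654553368)]
rimR [ 0.5345 -0.1931  0.1   ] [ 0.5389 -0.1907  0.1   ] [ 0.5367 -0.1919  0.1008] [np.float64(0.0025286385568304925), np.float64(0.0025286385568303966)]
lidL [0.6595 0.0957 0.2249] [np.float64(0.0001856399027827413), np.float64(0.0001856399027828757)]
lidR [ 0.5976 -0.2071  0.2264] [np.float64(0.001163566801394379), np.float64(0.0011635668013942526)]
hL [0.7585 0.0759 0.1   ] [0.7564 0.0783 0.1   ] [0.756  0.0753 0.1052] [np.float64(0.0006171297166096781), np.float64(0.0006171297166098591)]
hR [ 0.6973 -0.2291  0.1   ] [ 0.6923 -0.2242  0.1   ] [ 0.6924 -0.2262  0.1118] [np.float64(0.0013789280299519094), np.float64(0.0013789280299521408)]
jar [0.6637 0.1887 0.075 ] [0.6486 0.1884 0.075 ]
bottle [ 0.4873 -0.254   0.13  ] [ 0.4869 -0.2533  0.13  ]
mailer [ 0.5939 -0.2935  0.085 ] [ 0.5924 -0.291   0.085 ]
```

Request:
send_rows(xyz=[[0,0,0],[0,0,0],[-0.3,-0.3,0],[-0.6,-0.6,0],[-0.6,-0.6,0]], rot=[[0,0,-0.58],[0,0,-0.58],[0,0,0],[0,0,0],[0,0,0]], grip=0)

```text
time: 0.6
tcp_pos: [0.2305, 0.4592, 0.2306]
eef_rot: [-0.0, 0.1, 0.995, -0.001]
wrist_force: [0.9, -0.1, 1.2]
opening: 0.0128
grip_force: 0.0
```

Request:
send_rows(xyz=[[-0.6,-0.64,0],[-0.6,-0.64,0],[-0.6,-0.64,0],[-0.6,-0.64,0],[-0.6,-0.64,0]], rot=[[0,0,0],[0,0,0],[0,0,0],[0,0,0],[0,0,0]])

```text
time: 1.1
tcp_pos: [0.3455, 0.2715, 0.2311]
eef_rot: [-0.0, 0.101, 0.995, -0.0]
wrist_force: [0.5, 0.4, 0.6]
opening: -0.0002
grip_force: 0.0
```

```bash
cat >> h.py <<'E'
C=np.array([.647,-.059,0]);th=-.203
X=np.array([np.cos(th),np.sin(th),0]);Y=np.array([-np.sin(th),np.cos(th),0])
def st():
    from plant import manip
    from scipy.spatial.transform import Rotation as R
    s=manip.get_state();d=s["tcp_pos"]-C;w,x,y,z=s["eef_rot"];M=R.from_quat([x,y,z,w]).as_matrix();B=np.array([X,Y,[0,0,1]])
    f=s["wrist_force"]
    print("t",round(s["time"],2),"own",(B@d).round(4),"F own",(B@f).round(1),"tool axes in own (cols)\n",(B@M).round(3),"q",s["q"].round(2))
E
python3 -c "from h import *;st()"
```

```text
t 1.1 own [-0.362   0.2629  0.2311] F own [0.4 0.5 0.6] tool axes in own (cols)
 [[-1.    -0.001 -0.   ]
 [-0.001  1.    -0.   ]
 [ 0.    -0.    -1.   ]] q [ 0.57  0.12  1.77 -0.    1.26 -0.8 ]
```

Request:
send_rows(xyz=[[-0.4,-0.75,0.3],[-0.4,-0.75,0.3],[-0.4,-0.75,0.3],[-0.4,-0.75,0.3],[-0.4,-0.75,0.3]], rot=[[0,0,0],[0,0,0],[0,0,0],[0,0,0],[0,0,0]])

```text
time: 1.6
tcp_pos: [0.4054, 0.0677, 0.1557]
eef_rot: [0.0, 0.101, 0.995, 0.0]
wrist_force: [0.9, 0.6, -0.6]
opening: -0.0001
grip_force: 0.0
```

Request:
send_rows(xyz=[[0,0,0],[0,0,0],[0,0,0],[0,0,0],[0,0,0]], rot=[[0,-1,0],[0,-1,0],[0,-1,0],[0,-1,0],[0,0,0]])

```text
time: 2.1
tcp_pos: [0.4008, 0.069, 0.1545]
eef_rot: [0.171, 0.099, 0.98, -0.018]
wrist_force: [-0.5, -1.1, -1.1]
opening: -0.0001
grip_force: 0.0
```

```bash
python3 -c "from h import *;st()"
```

```text
t 2.1 own [-0.267   0.0757  0.1545] F own [-0.2 -1.2 -1.1] tool axes in own (cols)
 [[-0.941 -0.002  0.338]
 [-0.003  1.    -0.002]
 [-0.338 -0.002 -0.941]] q [ 0.18  0.03  2.17 -0.22  0.63 -1.03]
```

Request:
send_rows(xyz=[[-0.17,0,0.5],[-0.17,0,0.5],[-0.17,0,0.5],[-0.17,0,0.5],[-0.17,0,0.5]], rot=[[0,0,0],[0,0,0],[0,0,0],[0,0,0],[0,0,0]])

```text
time: 2.6
tcp_pos: [0.4885, 0.0524, 0.0525]
eef_rot: [0.173, 0.1, 0.98, -0.018]
wrist_force: [0.1, -0.1, 0.4]
opening: -0.0002
grip_force: 0.0
```

Request:
send_rows(xyz=[[-0.11,0,0.04],[-0.11,0,0.04],[-0.11,0,0.04],[-0.11,0,0.04],[-0.11,0,0.04]], rot=[[0,0,0],[0,0,0],[0,0,0],[0,0,0],[0,0,0]])

```text
time: 3.1
tcp_pos: [0.5146, 0.047, 0.0541]
eef_rot: [0.173, 0.1, 0.98, -0.018]
wrist_force: [-2.1, 1.0, 1.1]
opening: 0.0001
grip_force: 1.1
```

```bash
python3 -c "
from h import *;st()
from plant import vision
import cv2
cv2.imwrite('pics/s1.png',cv2.resize(vision.camera('scene')['pixels'][100:380,200:420,::-1],None,fx=2.1,fy=2.1))"
```

```text
t 3.1 own [-0.151   0.0771  0.0541] F own [-2.3  0.6  1.1] tool axes in own (cols)
 [[-0.94  -0.001  0.342]
 [-0.001  1.     0.   ]
 [-0.342 -0.    -0.94 ]] q [ 0.08  0.35  2.12 -0.29  0.34 -1.04]
```

View pics/s1.png

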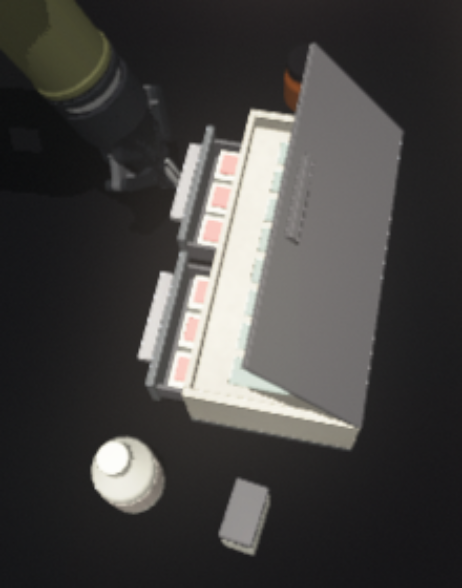

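The finger is on the left pull, at about (175,172) in the crop, pushing with 2.3 N. I'll carry on.

Request:
send_rows(xyz=[[-0.1,0,0.045],[-0.1,0,0.045],[-0.1,0,0.045],[-0.1,0,0.045],[-0.1,0,0.045]], rot=[[0,0,0],[0,0,0],[0,0,0],[0,0,0],[0,0,0]])

```text
time: 3.65
tcp_pos: [0.5423, 0.0413, 0.0513]
eef_rot: [0.173, 0.1, 0.98, -0.018]
wrist_force: [-1.5, 0.6, 0.2]
opening: 0.0004
grip_force: 0.9
```

Request:
send_rows(xyz=[[-0.08,0,0.035],[-0.08,0,0.035],[-0.06,0,0.025],[-0.04,0,0.015],[-0.04,0,0.015]], rot=[[0,0,0],[0,0,0],[0,0,0],[0,0,0],[0,0,0]])

```text
time: 4.15
tcp_pos: [0.5577, 0.0381, 0.0505]
eef_rot: [0.173, 0.1, 0.98, -0.018]
wrist_force: [-1.3, 0.7, 0.2]
opening: 0.0
grip_force: 0.9
```

```bash
python3 -c "from h import *;st()"
```

```text
t 4.15 own [-0.1071  0.0771  0.0505] F own [-1.4  0.4  0.2] tool axes in own (cols)
 [[-0.94  -0.     0.342]
 [-0.     1.     0.   ]
 [-0.342 -0.    -0.94 ]] q [ 0.05  0.4   2.04 -0.24  0.37 -1.11]
```

Small steps now, until it hits the stop.

Request:
send_rows(xyz=[[-0.03,0,0.01],[-0.03,0,0.01],[-0.03,0,0.01],[-0.02,0,0.01],[-0.02,0,0.01]], rot=[[0,0,0],[0,0,0],[0,0,0],[0,0,0],[0,0,0]])

```text
time: 4.65
tcp_pos: [0.5617, 0.0368, 0.0495]
eef_rot: [0.17, 0.1, 0.98, -0.018]
wrist_force: [-7.5, 2.7, 2.7]
opening: -0.0002
grip_force: 3.5
```

Request:
send_rows(xyz=[[-0.02,0,0.01],[-0.02,0,0.01],[-0.02,0,0.01],[0,0,0]], rot=[[0,0,0],[0,0,0],[0,0,0],[0,0,0]])

```text
time: 5.05
tcp_pos: [0.5622, 0.036, 0.0479]
eef_rot: [0.168, 0.1, 0.981, -0.018]
wrist_force: [-11.0, 3.3, 1.9]
opening: -0.0001
grip_force: 4.7
```

```bash
python3 -c "from h import *;st()"
```

```text
t 5.05 own [-0.1022  0.076   0.0479] F own [-11.4   1.    1.9] tool axes in own (cols)
 [[-0.943  0.     0.333]
 [-0.001  1.    -0.002]
 [-0.333 -0.003 -0.943]] q [ 0.04  0.41  2.03 -0.22  0.39 -1.13]
```

Request:
send_rows(xyz=[[0.2,0,-0.07],[0.4,0,-0.14],[0.5,0,-0.18],[0.4,0,-0.14],[0,-0.6,0]], rot=[[0,0,0],[0,0,0],[0,0,0],[0,0,0],[0,0,0]])

```text
time: 5.55
tcp_pos: [0.4828, 0.0252, 0.0498]
eef_rot: [0.173, 0.097, 0.98, -0.017]
wrist_force: [-0.2, 1.1, -0.2]
opening: -0.0001
grip_force: 0.0
```

Request:
send_rows(xyz=[[0,-0.6,0],[0,-0.6,0],[0,-0.6,0],[0,-0.62,0],[0,0,0]], rot=[[0,0,0],[0,0,0],[0,0,0],[0,0,0],[0,0,0]])

```text
time: 6.05
tcp_pos: [0.4613, -0.0997, 0.0505]
eef_rot: [0.175, 0.102, 0.979, -0.019]
wrist_force: [-0.2, 0.1, -0.1]
opening: -0.0
grip_force: 0.0
```

```bash
python3 -c "from h import *;st()"
```

```text
t 6.05 own [-0.1737 -0.0773  0.0505] F own [-0.2  0.1 -0.1] tool axes in own (cols)
 [[-0.938  0.005  0.347]
 [ 0.004  1.    -0.003]
 [-0.347 -0.001 -0.938]] q [-0.34  0.32  2.24  0.19  0.24 -1.87]
```

Request:
send_rows(xyz=[[-0.11,0,0.04],[-0.11,0,0.04],[-0.11,0,0.04],[-0.1,0,0.04],[-0.1,0,0.04]], rot=[[0,0,0],[0,0,0],[0,0,0],[0,0,0],[0,0,0]])

```text
time: 6.55
tcp_pos: [0.4882, -0.1008, 0.0491]
eef_rot: [0.173, 0.099, 0.98, -0.017]
wrist_force: [0.4, -0.6, 0.1]
opening: 0.0001
grip_force: 0.0
```

Request:
send_rows(xyz=[[-0.1,0,0.04],[-0.1,0,0.04],[-0.1,0,0.04],[-0.1,0,0.04],[-0.08,0,0.03]], rot=[[0,0,0],[0,0,0],[0,0,0],[0,0,0],[0,0,0]])

```text
time: 7.05
tcp_pos: [0.5124, -0.1066, 0.048]
eef_rot: [0.172, 0.1, 0.98, -0.017]
wrist_force: [-1.7, 2.2, -0.8]
opening: -0.0004
grip_force: 1.1
```

```bash
python3 -c "from h import *;st()"
```

```text
t 7.05 own [-0.1222 -0.0737  0.048 ] F own [-2.1  1.8 -0.8] tool axes in own (cols)
 [[-0.94  -0.     0.341]
 [-0.     1.     0.   ]
 [-0.341  0.    -0.94 ]] q [-0.31  0.37  2.13  0.13  0.3  -1.8 ]
```

Request:
send_rows(xyz=[[-0.08,0,0.025],[-0.08,0,0.025],[-0.06,0,0.02],[-0.05,0,0.015],[-0.04,0,0.01]], rot=[[0,0,0],[0,0,0],[0,0,0],[0,0,0],[0,0,0]])

```text
time: 7.55
tcp_pos: [0.5284, -0.1101, 0.049]
eef_rot: [0.173, 0.1, 0.98, -0.018]
wrist_force: [-2.4, 0.8, -2.1]
opening: 0.0004
grip_force: 1.5
```

Request:
send_rows(xyz=[[-0.03,0,0.01],[-0.03,0,0.01],[-0.03,0,0.01],[-0.02,0,0.01],[-0.02,0,0.01]], rot=[[0,0,0],[0,0,0],[0,0,0],[0,0,0],[0,0,0]])

```text
time: 8.05
tcp_pos: [0.5321, -0.1105, 0.0481]
eef_rot: [0.17, 0.1, 0.98, -0.017]
wrist_force: [-10.0, 0.5, 2.2]
opening: 0.0
grip_force: 4.2
```

```bash
python3 -c "from h import *;st()"
```

```text
t 8.05 own [-0.1022 -0.0736  0.0481] F own [-9.9 -1.6  2.2] tool axes in own (cols)
 [[-0.942 -0.001  0.337]
 [-0.     1.     0.001]
 [-0.337  0.001 -0.942]] q [-0.31  0.38  2.09  0.11  0.33 -1.77]
```

Request:
send_rows(xyz=[[0.2,0,-0.07],[0.4,0,-0.14],[0.5,0,-0.18],[0.4,0,-0.14],[-0.2,0,-0.5]], rot=[[0,0,0],[0,0,0],[0,0,0],[0,0,0],[0,0,0]])

```text
time: 8.55
tcp_pos: [0.4525, -0.0938, 0.0725]
eef_rot: [0.168, 0.1, 0.98, -0.016]
wrist_force: [0.2, 0.6, 0.0]
opening: 0.0003
grip_force: 0.0
```

Request:
send_rows(xyz=[[-0.3,0,-0.8],[-0.3,0,-0.8],[-0.3,0,-0.8],[-0.3,0,-0.8],[-0.3,0,-0.8]], rot=[[0,0,0],[0,0,0],[0,0,0],[0,0,0],[0,0,0]])

```text
time: 9.05
tcp_pos: [0.4611, -0.0963, 0.2925]
eef_rot: [0.176, 0.099, 0.979, -0.018]
wrist_force: [1.3, -0.6, -0.3]
opening: 0.0002
grip_force: 0.0
```

Request:
send_rows(xyz=[[0,0.3,0],[0,0.3,0],[0,0.3,0],[0,0.3,0],[0,0.3,0]], rot=[[0,1,0],[0,1,0],[0,1,0],[0,1,0],[0,0,0]])

```text
time: 9.55
tcp_pos: [0.4795, -0.0225, 0.2897]
eef_rot: [0.002, 0.101, 0.995, 0.0]
wrist_force: [0.4, -0.4, -0.6]
opening: -0.0
grip_force: 0.0
```

```bash
python3 -c "
from h import *;st()
from plant import vision
import cv2
cv2.imwrite('pics/t2.png',cv2.resize(vision.camera('top')['pixels'][130:300,225:495,::-1],None,fx=2.9,fy=2.9))"
```

```text
t 9.55 own [-0.1714  0.002   0.2897] F own [ 0.5 -0.3 -0.6] tool axes in own (cols)
 [[-1.    -0.     0.004]
 [-0.     1.     0.001]
 [-0.004  0.001 -1.   ]] q [-0.14  0.13  1.6   0.    1.41 -1.5 ]
```

View pics/t2.png

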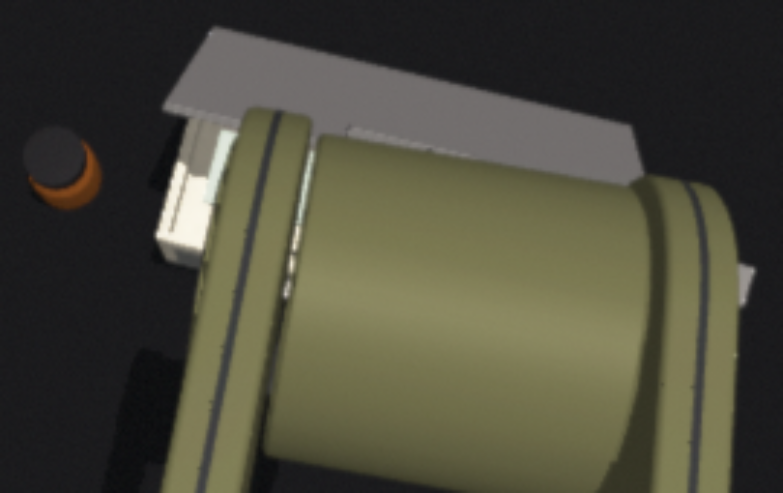

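Both drawer pushes ended at the stop with equal TCP depth, and the lid has not moved (the arm hides most of this view). Next I go over the lid, offset in y to miss the ridge.

Request:
send_rows(xyz=[[-0.75,0.27,0],[-0.75,0.27,0],[-0.75,0.27,0],[-0.75,0.27,0],[-0.75,0.27,0]], rot=[[0,0,0],[0,0,0],[0,0,0],[0,0,0],[0,0,0]])

```text
time: 10.1
tcp_pos: [0.6749, 0.0058, 0.2897]
eef_rot: [0.002, 0.101, 0.995, 0.0]
wrist_force: [0.5, -0.3, -0.1]
opening: -0.0
grip_force: 0.0
```

Request:
send_rows(xyz=[[0,0,0.3],[0,0,0.4],[0,0,0.4],[0,0,0.2],[0,0,0.1]], rot=[[0,0,0],[0,0,0],[0,0,0],[0,0,0],[0,0,0]])

```text
time: 10.6
tcp_pos: [0.6724, 0.0056, 0.2181]
eef_rot: [0.0, 0.101, 0.995, 0.0]
wrist_force: [0.6, -0.1, 0.1]
opening: 0.0001
grip_force: 0.0
```

```bash
python3 -c "
from h import *;st()
from plant import vision
import cv2
cv2.imwrite('pics/s3.png',cv2.resize(vision.camera('scene')['pixels'][100:380,200:420,::-1],None,fx=2.1,fy=2.1))"
```

```text
t 10.6 own [0.0118 0.0684 0.2181] F own [0.6 0.  0.1] tool axes in own (cols)
 [[-1. -0.  0.]
 [-0.  1.  0.]
 [-0.  0. -1.]] q [-0.05  0.45  1.31  0.    1.38 -1.42]
```

View pics/s3.png

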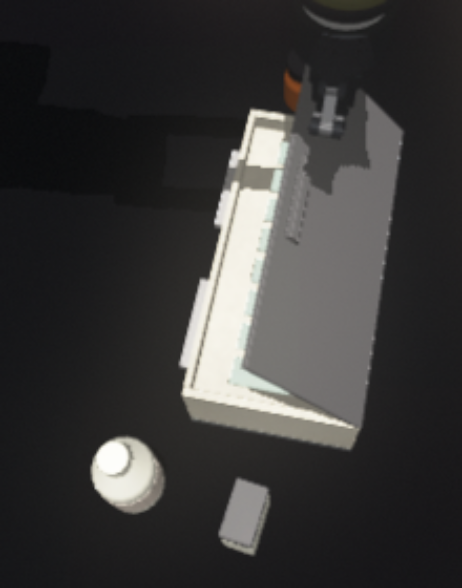

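The right-hand drawer pulls are now tight against the front at about (195,325), and the left at (228,190). The finger is above the lid's outer face, left of the ridge. I'll lower it along the lid's arc.

Request:
send_rows(xyz=[[0,0,0.18],[0,0,0.18],[0.1,0,0.135],[0.1,0,0.135],[0.1,0,0.135]], rot=[[0,0,0],[0,0,0],[0,0,0],[0,0,0],[0,0,0]])

```text
time: 11.15
tcp_pos: [0.6576, 0.009, 0.1805]
eef_rot: [0.0, 0.101, 0.995, 0.0]
wrist_force: [-0.3, 0.7, 2.3]
opening: -0.0001
grip_force: 0.9
```

Request:
send_rows(xyz=[[0.1,0,0.135],[0.08,0,0.14],[0.08,0,0.14],[0.08,0,0.14]], rot=[[0,0,0],[0,0,0],[0,0,0],[0,0,0]])

```text
time: 11.55
tcp_pos: [0.6406, 0.0125, 0.1521]
eef_rot: [-0.0, 0.101, 0.995, 0.0]
wrist_force: [0.5, -0.8, 1.9]
opening: 0.0002
grip_force: 0.9
```

Request:
send_rows(xyz=[[0.055,0,0.14],[0.055,0,0.14],[0.055,0,0.14],[0.02,0,0.12],[0.02,0,0.12]], rot=[[0,0,0],[0,0,0],[0,0,0],[0,0,0],[0,0,0]])

```text
time: 12.05
tcp_pos: [0.6307, 0.0145, 0.1191]
eef_rot: [-0.0, 0.101, 0.995, 0.0]
wrist_force: [-1.0, 0.3, 2.5]
opening: -0.0001
grip_force: 0.8
```

```bash
python3 -c "from h import *;st()"
```

```text
t 12.05 own [-0.0308  0.0687  0.1191] F own [-1.   0.1  2.5] tool axes in own (cols)
 [[-1.    -0.    -0.001]
 [-0.     1.    -0.   ]
 [ 0.001 -0.    -1.   ]] q [-0.04  0.48  1.53  0.    1.13 -1.41]
```

Request:
send_rows(xyz=[[0.01,0,0.1],[0.01,0,0.08],[0,0,0.06],[0,0,0.04],[0,0,0.03]], rot=[[0,0,0],[0,0,0],[0,0,0],[0,0,0],[0,0,0]])

```text
time: 12.55
tcp_pos: [0.63, 0.0146, 0.1058]
eef_rot: [0.0, 0.101, 0.995, -0.0]
wrist_force: [-6.1, 0.3, 19.1]
opening: 0.0
grip_force: 9.3
```

It reads 19 N at z = 0.106, so the lid is on the rim. I'll lift clear and check.

Request:
send_rows(xyz=[[0,0,-0.1],[0,0,-0.4],[0,0,-0.8],[0,0,-0.8],[0,0,-0.8]], rot=[[0,0,0],[0,0,0],[0,0,0],[0,0,0],[0,0,0]])

```text
time: 13.05
tcp_pos: [0.6304, 0.0145, 0.2506]
eef_rot: [0.0, 0.101, 0.995, -0.0]
wrist_force: [0.5, 0.1, 0.3]
opening: 0.0005
grip_force: 0.0
```

Request:
send_rows(xyz=[[0.6,0.7,0],[0.6,0.7,0],[0.6,0.7,0],[0.6,0.7,0],[0.6,0.7,0]], rot=[[0,0,0],[0,0,0],[0,0,0],[0,0,0],[0,0,0]])

```text
time: 13.55
tcp_pos: [0.5179, 0.2175, 0.2495]
eef_rot: [0.001, 0.101, 0.995, 0.0]
wrist_force: [0.4, 0.2, -0.4]
opening: -0.0002
grip_force: 0.0
```

Request:
send_rows(xyz=[[0.5,0.7,0],[0.5,0.7,0],[0.5,0.7,0],[0.2,0.3,0],[0,0,0]], rot=[[0,0,0],[0,0,0],[0,0,0],[0,0,0],[0,0,0]])

```text
time: 14.05
tcp_pos: [0.4584, 0.3536, 0.2493]
eef_rot: [0.0, 0.099, 0.995, 0.001]
wrist_force: [0.6, -0.3, 0.2]
opening: -0.0
grip_force: 0.0
```

```bash
python3 -c "
from h import *;st()
from plant import vision
import cv2
a=vision.camera('scene');b=vision.camera('top');np.savez('pics/top4.npz',**b)
A=cv2.resize(a['pixels'][110:370,220:400,::-1],None,fx=2.2,fy=2.2)[:,:390];B=cv2.resize(b['pixels'][130:300,230:490,::-1],(400,262))
B=np.vstack([B,np.zeros((572-262,400,3),'uint8')]);cv2.imwrite('pics/e.png',np.hstack([A,B])); print(A.shape)"
```

```text
t 14.05 own [-0.2679  0.3661  0.2493] F own [ 0.6 -0.2  0.2] tool axes in own (cols)
 [[-1.    -0.004  0.   ]
 [-0.004  1.     0.001]
 [-0.     0.001 -1.   ]] q [ 0.58  0.3   1.47  0.    1.37 -0.79]
(572, 390, 3)
```

View pics/e.png

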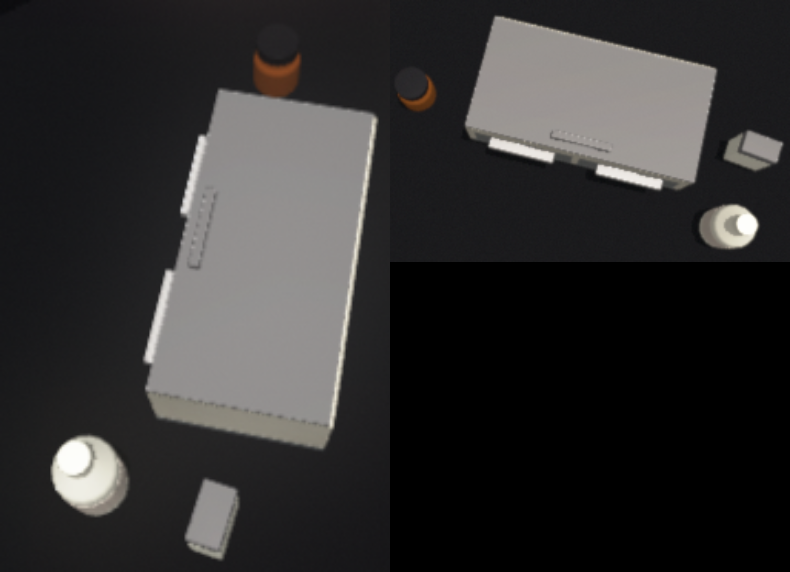

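The lid is flat and both pulls sit level against the front, at (522,150) and (628,177) in the top view. The bottle, jar and mailer are still standing where they were. One quick numeric check of the pulls before handing in.

Run:
```python
from h import *
import cv2
c=load("top4");im=c["pixels"];h=cv2.cvtColor(im,cv2.COLOR_RGB2HSV)
m=((h[...,2]>190)&(h[...,1]<40)).astype('uint8');k=np.zeros_like(m);k[210:262,280:425]=1;m*=k
N,l,s,ce=cv2.connectedComponentsWithStats(m)
for i in range(1,N):
    if s[i,4]>40:
        p=np.argwhere(l==i)[:,::-1]
        w=np.array([plane(c,u,v+.0,.068) for u,v in p])-C
        print(s[i],"front edge own x",np.percentile(w@X,3).round(4),"mid y",(w@Y).mean().round(4))
```

```text
[295 219  41  16 241] front edge own x -0.0922 mid y 0.0751
[364 237  43  15 252] front edge own x -0.0921 mid y -0.0758
```

Both pulls measure about -0.092 against an expected -0.094, so both drawers are home.

```bash
python3 -c "
from plant import job_done
print(job_done())"
```

```text
the job is handed in; nothing more can be done
None
```

Both drawers are pushed home and the lid is shut, using the fingertips only; the bottle, jar and mailer are still standing where they were, and the job was handed in at about 14 s.

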